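Brush the offcuts out of the hall vise

ROBOT

A 7-joint arm with a two-finger parallel gripper is mounted at the origin on the work surface. World frame = base frame: x ahead of the robot, y to its left, z up, the work surface at z = 0. Lengths are in m, angles in degrees, forces in N, time in s.
With the tool pointing down it reaches from about 0.4 to 0.9 m from the base axis. Payload 5.6 kg.
Tool frame: the origin (TCP) lies midway between the tips of the shut fingers; the grasp point (between the pads) lies 19 mm behind it; z points along the fingers, y is the line along which they close (so a half turn about z gives the same grasp; the last joint's range is limited). The gripper opens to 92 mm and grips with 3 to 60 N. Pads are 20 mm wide; open, the fingers measure 128 mm over their backs; the gripper's body (75 mm by 189 mm) begins 69 mm behind the grasp point.
Start: joints at [74.542, 26.786, -0.665, 91.828, 0.344, 61.387, -3.226], TCP at [0.146, -0.633, 0.18] pointing down, gripper open.
Joint ranges: [-144.91, 144.91], [-17.63, 115.5], [-89.93, 88.59], [15.96, 139.68], [-74.01, 254.01], [8.47, 105.57], [-167.45, 167.45]. Speed limits (degrees/s): [147.25, 147.25, 180, 180, 180, 180, 180].

INTERFACE

Orientations are given as [roll, pitch, yaw] about the fixed x, y, z axes, in that order (R = Rz(yaw) Ry(pitch) Rx(roll)).
In Python, from station import telemetry, capture, close_job, boxes_of, regions_of, mark_of gives the robot as it stands.
- The arm moves only by the tool apply_moves, never from a script. Its argument "steps" is a list of rows, each a list of 7 numbers: the shift along the tool's x, y, z scaled (see below), then the turn, a rotation vector about the tool's x, y, z scaled (see below), then the opening, from 0 (shut) to 1 (fully open). A call has 1 to 20 rows; each row shifts and turns the commanded pose from where the row before left it, along the tool's axes as they then stand; what a row does not reach is not made up. The controller multiplies each number of a shift by 0.03 m and each number of a turn by 10 degrees. A row lasts 1/8 s, in which the tool goes at most 62.5 mm and 10.7 degrees, less where a joint would pass 70% of its speed; a pose out of reach is approached as far as the arm can. A call with a number of a shift or a turn outside -1 to 1 is refused whole. A call with a gripper value outside its range is refused whole. The fingers move at their own pace and stop on an object; "force" is the grip in N (left out, the last holds). Time passes only in rows, so rows that do not move let the fingers close. It gives the time, the measured TCP pose, the force, the opening and the grip force at its end, in the units of the state.
- telemetry.get_obs(): the state, without advancing time (a new reading comes with each control period).
- capture(name): name is "side" or "top" or "wrist"; returns a dict with "frame" (480x640x3 uint8, blue, green, red), "vfov" (degrees; the focal length in pixels is half the picture's height over the tangent of half this angle, whatever the lens; pixels are square), "cx", "cy" (the principal point, pixels), "R" (3x3) and "t" (3): a world point X has camera coordinates R X + t. Camera axes: x right, y down, z forward; pixel columns grow to the right and rows downward; lengths in m; the calibration is good to about 2 mm. A picture is of the moment at which its call begins. There is no depth.
- close_job(): hands the job in; it is judged then, once.
Trained networks look in the newest picture that a camera, given by its name, has taken for a name from the list of things; names that differ only in an ending like _2 or _b are one class to them, and where a whole thing is asked for, a point or a joint stands for the part that bears it (a point fixed in the world has none). Each returns a list of dicts, best first, with "p" (0 to 1); they miss things now and then, are a little off and sometimes report something else, mostly with a low value. They report only what shows in the picture. A call takes as long as a camera call.
- boxes_of(camera, query): "location" ([x, y, z] in m, in the coordinates of the camera as it stood for that picture, good to about 4 mm: the middle of the surface that is visible of it).
- regions_of(camera, query): "mask" (480x640 bool, what is visible of it).
- mark_of(camera, query): "location" ([x, y, z] in m, in the coordinates of the camera as it stood for that picture, good to about 4 mm: a listed point, or the origin of a listed thing).
The state is a dict: "time": time; "joints": joint angles; "dq": joint speeds; "joint_torque": joint torques, N m; "tcp_pos": TCP position; "eef_rot": TCP orientation; "ft_force": force on the tool from outside, world axes, zero at the start; "ft_torque": the same for the moment, N m; "width": opening from 0.0 (shut) to 1.0 (fully open); "grip_force": force on a finger pad.
Only numpy, scipy, OpenCV 4.12 (cv2) and the standard library are available. Lean on these libraries where they do the work, as an engineer would, in place of code of your own. Each camera call takes 0.05 s, during which the arm holds its last target. There are 200 camera calls.

TASK

Clear the little vise and bamboo board by the front door: first set the white tray on the console close up against the board's open front end, long side to the board and centred on it, and slide the vise fully open. Then take the hand brush and sweep every bamboo offcut, from between the jaws and from the lane, over the open end into the tray without touching the offcuts on the board with your fingers. When all are in the tray, stand the brush upright near the middle of its cork mat, carry the tray with the offcuts back to the middle of its grey felt pad, slide the vise fully shut and leave everything else on the console alone.

Things in the scene. Friction and masses are not known exactly. Their poses are not given: they have to be found in the camera images.
- board: bamboo work board fixed to the console, 330 (its x) x 150 (its y) mm, top face 60 above the console; origin: centre of its underside, x towards its open end, z up. A blue quick-slide vise stands on its rear part, an open lane lies in front of it. A 20 high wall closes the rear (inner face x = -158); the front end, x = +165, is open and without a lip
- vise_bed (a point): point on the board's top midway between the open jaws (board x = -74, y = 0). Both jaws are blocks 30 high, from board x = -158 to +10; the fixed jaw's face is at y = +36, the sliding jaw (50 thick) faces it from the -y side and reaches out over the board's side as it opens
- lane (a point): middle of the lane on the board's top (board x = +87, y = 0); the lane runs from the vise, x = +10, to the open end, x = +165, between two side rails 20 high with inner faces at y = -65 and +65
- board_edge (a point): middle of the board's open front edge, on its top face (board x = +165, y = 0, 60 above the console)
- jaw (a joint): sliding jaw of the vise, in m: 0 shut (12 mm between the jaws, its face at board y = +24), 0.060 fully open (72 mm between the jaws, face at y = -36); it moves towards the board's -y as it opens, against about 2 N of friction, has no spring and stays where it is left
- jaw_fin (a point): top middle of the red grip fin standing on the sliding jaw, moves with it; the fin is 14 (board x) x 30 (board y) and rises 35 above the jaw's top, its own top 125 above the console; it is at board x = -74
- tray: loose white open tray with a grey floor, 120 (its x) x 170 (its y), 50 high, walls 8 thick, floor 8 thick, about 0.2 kg; origin: centre of its underside, z up; looks the same turned by half a turn
- pad: thin grey felt pad fixed to the console, 140 (its x) x 190 (its y), 3 thick; origin: centre of its underside; at the start the tray stands on it, much the same way round
- mat: thin square cork mat fixed to the console, 110 x 110, 3 thick; origin: centre of its underside
- brush: upright hand brush that stands on its bristles: black stiff bristles and a wooden block, together 20 (its x, the sweeping direction) x 56 (its y) x 32 high, and above them an upright wooden handle 20 (x) x 30 (y) with a red top, up to 130. Origin: centre of the bristles' underside, z up along the handle. About 0.14 kg. At the start it stands on the cork mat
- scrap1: chunky bamboo offcut 24 x 19 x 18, 12 g; origin: its centre. At the start it lies between the vise jaws; may be absent
- scrap2: chunky bamboo offcut 20 x 20 x 18, 12 g; origin: its centre. At the start it lies between the vise jaws; may be absent
- scrap3: chunky bamboo offcut 22 x 18 x 18, 12 g; origin: its centre. At the start it lies between the vise jaws; may be absent
- scrap4: chunky bamboo offcut 24 x 18 x 18, 12 g; origin: its centre. At the start it lies in the lane in front of the vise; may be absent
- scrap5: chunky bamboo offcut 20 x 18 x 18, 12 g; origin: its centre. At the start it lies in the lane in front of the vise; may be absent
- scrap6: chunky bamboo offcut 22 x 20 x 18, 12 g; origin: its centre. At the start it lies in the lane in front of the vise; may be absent
- scrap7: chunky bamboo offcut 21 x 19 x 18, 12 g; origin: its centre. At the start it lies in the lane in front of the vise; may be absent
- pill_case: translucent blue plastic pill case with white lid, 90 x 60 x 24 mm, loose bystander, to be left alone; origin: centre of its underside
- bead_loop: loop of cream bone beads lying flat, 98 across, 14 high mm, loose bystander, to be left alone; origin: centre of its underside
- bell: brass-coloured bell, 48 across, 50 high mm, loose bystander, to be left alone; origin: centre of its underside
- saucer: green ceramic saucer, 120 across, 18 high mm, loose bystander, to be left alone; origin: centre of its underside
- comb: dark wooden comb lying flat, 150 x 35 x 7 mm, loose bystander, to be left alone; origin: centre of its underside
- jar: amber glass jar with wooden cap, 60 across, 75 high mm, loose bystander, to be left alone; origin: centre of its underside

How it is judged (in metres and radians):
On the way, in this order (a step that is already met when the one before it is completed fails the run):
1. the tray stands close against the board's open end (gap under 14 mm, off-centre under 22 mm, within 7 degrees) and the vise is fully open (over 54 mm of 60) (value of joint jaw above 0.054 m and x of tray in the frame of board between 0.223 and 0.239 m and y of tray in the frame of board between -0.022 and 0.022 m and angle between the x axis of tray and the x axis of board, either way round below 0.12 rad and height (world z) of tray below 0.005 m), for 0.2 s.
2. the brush pushes an offcut ((contact force between brush and scrap1 above 0.02 N or contact force between brush and scrap2 above 0.02 N or contact force between brush and scrap3 above 0.02 N or contact force between brush and scrap4 above 0.02 N or contact force between brush and scrap5 above 0.02 N or contact force between brush and scrap6 above 0.02 N or contact force between brush and scrap7 above 0.02 N)).
3. all offcuts lie in the tray (x of scrap1 in the frame of tray between -0.053 and 0.053 m and y of scrap1 in the frame of tray between -0.078 and 0.078 m and z of scrap1 in the frame of tray between 0 and 0.052 m and x of scrap2 in the frame of tray between -0.053 and 0.053 m and y of scrap2 in the frame of tray between -0.078 and 0.078 m and z of scrap2 in the frame of tray between 0 and 0.052 m and x of scrap3 in the frame of tray between -0.053 and 0.053 m and y of scrap3 in the frame of tray between -0.078 and 0.078 m and z of scrap3 in the frame of tray between 0 and 0.052 m and x of scrap4 in the frame of tray between -0.053 and 0.053 m and y of scrap4 in the frame of tray between -0.078 and 0.078 m and z of scrap4 in the frame of tray between 0 and 0.052 m and x of scrap5 in the frame of tray between -0.053 and 0.053 m and y of scrap5 in the frame of tray between -0.078 and 0.078 m and z of scrap5 in the frame of tray between 0 and 0.052 m and x of scrap6 in the frame of tray between -0.053 and 0.053 m and y of scrap6 in the frame of tray between -0.078 and 0.078 m and z of scrap6 in the frame of tray between 0 and 0.052 m and x of scrap7 in the frame of tray between -0.053 and 0.053 m and y of scrap7 in the frame of tray between -0.078 and 0.078 m and z of scrap7 in the frame of tray between 0 and 0.052 m), for 0.3 s.
At the end, for the whole second after the job is handed in: Every offcut present lies inside the tray; the brush stands upright on the cork mat, within 35 mm of its centre; the tray stands flat on the felt pad, its centre within 25 mm of the pad's; the vise is shut to within 6 mm of its stop; all at rest (all of step 3 and horizontal distance between brush and mat below 0.035 m and angle between brush's own z axis and vertical below 0.12 rad and height (world z) of each of brush, tray below 0.008 m and linear speed of each of brush, tray below 0.03 m/s and horizontal distance between tray and pad below 0.025 m and angle between tray's own z axis and vertical below 0.05 rad and value of joint jaw below 0.006 m); the robot touches nothing.
It fails at once if an offcut that is not down in the tray is touched by the fingers (its centre over 55 mm above the console) ((contact force between the fingers and scrap1 above 1 N and height (world z) of scrap1 above 0.055 m) or (contact force between the fingers and scrap2 above 1 N and height (world z) of scrap2 above 0.055 m) or (contact force between the fingers and scrap3 above 1 N and height (world z) of scrap3 above 0.055 m) or (contact force between the fingers and scrap4 above 1 N and height (world z) of scrap4 above 0.055 m) or (contact force between the fingers and scrap5 above 1 N and height (world z) of scrap5 above 0.055 m) or (contact force between the fingers and scrap6 above 1 N and height (world z) of scrap6 above 0.055 m) or (contact force between the fingers and scrap7 above 1 N and height (world z) of scrap7 above 0.055 m)).
It fails at once if a bystander is displaced by more than 30 mm (distance of any of pill_case, bead_loop, bell, saucer, comb, jar from where it was at the start of the episode above 0.03 m).
Of scrap1, scrap2, scrap3 only 2 to 3 are there at a start; the rules pass over those that are not, and their reading is None.
Of scrap4, scrap5, scrap6, scrap7 only 3 to 4 are there at a start; the rules pass over those that are not, and their reading is None.
At some moment in a run one of scrap1, scrap2, scrap3 may be knocked a few centimetres aside while the robot is not near it.
Once in a run the grip may slacken for a moment while it holds something.
It also fails if it takes over 200 s, if anything falls off the work surface, if the arm or the gripper's body presses on something with over 40 N, if the wrist force passes 120 N, or if a joint passes its speed limit or range.

## Working session

There is one attempt and no reset: what is moved stays moved. The work goes in short steps, Python scripts to look and compute and a tool call to move; the robot and the scene stay as the last step left them, time stands still between calls to the robot, and variables do not carry over. Pictures are saved under pics/ and viewed, at most 14 in all, crops included, and the job is handed in when it is done.

Besides the shell and the picture viewer there is one more tool, called after "Call:" in YAML: its name, and indented under it one key for each argument. apply_moves: Moves the arm, as the interface text tells. Shifts and turns lie within -1 to 1; 1 stands for 0.03 m of shift or 10 degrees of turn. Its arguments: {"type":"object","properties":{"steps":{"type":"array","items":{"type":"array","items":{"type":"number"}}},"force":{"type":"number"}},"required":["steps"]}

```bash
mkdir -p pics; cat > h.py <<'E'
import numpy as np, cv2
from station import telemetry, capture, close_job, boxes_of, regions_of, mark_of
def cap(cam,save=None):
    c=capture(cam)
    if save: cv2.imwrite('pics/'+save,c['frame'])
    return c
def w(c,p): return np.array(c['R']).T@(np.array(p)-np.array(c['t']))
def mk(c,cam,q,f=mark_of,n=2):
    r=f(cam,q); return [(round(d['p'],2),np.round(w(c,d['location']),4).tolist()) for d in r[:n]]
def pix(c,X):
    f=240/np.tan(np.radians(c['vfov'])/2); k=np.array(c['R'])@np.array(X)+np.array(c['t'])
    return k[:2]/k[2]*f+[c['cx'],c['cy']]
def ray(c,u,v,z):
    f=240/np.tan(np.radians(c['vfov'])/2)
    R=np.array(c['R']);o=-R.T@np.array(c['t']);d=R.T@np.array([(u-c['cx'])/f,(v-c['cy'])/f,1])
    return o+d*(z-o[2])/d[2]
E
python3 - <<'E'
from h import *
o=telemetry.get_obs();print(o['tcp_pos'],o['eef_rot'],o['time'])
for cam in('top','side'):
    c=cap(cam,cam+'0.png')
    for q in 'board vise_bed lane board_edge jaw_fin tray pad mat brush'.split(): print(cam,q,mk(c,cam,q,n=1))
    if cam=='top':
        for q in 'scrap1 scrap2 scrap3 scrap4 scrap5 scrap6 scrap7 pill_case bead_loop bell saucer comb jar'.split(): print(q,mk(c,cam,q,n=4 if 'scrap' in q else 1))
E
```

```text
[ 0.14594195 -0.63275707  0.1794586 ] [-1.79900995e+02  7.61246552e-03  1.29932741e+01] 0.0
top board [(0.94, [0.5199, 0.2007, -0.0005])]
top vise_bed [(0.57, [0.5093, 0.2773, 0.0577])]
top lane [(0.67, [0.5351, 0.1164, 0.0568])]
top board_edge [(0.78, [0.5443, 0.0367, 0.0611])]
top jaw_fin [(0.89, [0.4825, 0.2721, 0.1194])]
top tray [(0.93, [0.4615, -0.2097, 0.0038])]
top pad [(0.65, [0.7763, 0.1829, -0.0026])]
top mat [(0.69, [0.4567, -0.3945, -0.0016])]
top brush [(0.92, [0.4425, -0.3843, 0.0046])]
scrap1 [(0.7, [0.5668, 0.1403, 0.0673]), (0.61, [0.5383, 0.2168, 0.0685]), (0.58, [0.4989, 0.1334, 0.0688]), (0.55, [0.5349, 0.2501, 0.0705])]
scrap2 [(0.7, [0.5668, 0.1403, 0.0673]), (0.61, [0.5383, 0.2168, 0.0685]), (0.58, [0.4989, 0.1334, 0.0688]), (0.55, [0.5349, 0.2501, 0.0705])]
scrap3 [(0.7, [0.5668, 0.1403, 0.0673]), (0.61, [0.5383, 0.2168, 0.0685]), (0.58, [0.4989, 0.1334, 0.0688]), (0.55, [0.5349, 0.2501, 0.0705])]
scrap4 [(0.7, [0.5668, 0.1403, 0.0673]), (0.61, [0.5383, 0.2168, 0.0685]), (0.58, [0.4989, 0.1334, 0.0688]), (0.55, [0.5349, 0.2501, 0.0705])]
scrap5 [(0.7, [0.5668
[... 318 characters left out ...]
83, 0.2168, 0.0685]), (0.58, [0.4989, 0.1334, 0.0688]), (0.55, [0.5349, 0.2501, 0.0705])]
pill_case [(0.95, [0.7521, 0.0564, -0.004])]
bead_loop [(0.77, [0.7094, -0.3532, -0.0013])]
bell [(0.91, [0.7717, -0.0708, -0.0024])]
saucer [(0.85, [0.7741, 0.1851, 0.0002])]
comb [(0.6, [0.7298, -0.2101, 0.0008])]
jar [(0.63, [0.6559, -0.445, -0.0066])]
side board [(0.65, [0.5185, 0.2014, -0.0004])]
side vise_bed [(0.87, [0.5114, 0.2807, 0.0637])]
side lane []
side board_edge [(0.55, [0.5502, 0.0383, 0.0583])]
side jaw_fin [(0.75, [0.4863, 0.2752, 0.1262])]
side tray [(0.61, [0.4581, -0.2065, 0.0009])]
side pad []
side mat [(0.56, [0.462, -0.3871, 0.0011])]
side brush [(0.8, [0.4426, -0.385, 0.0047])]
```

View pics/top0.png

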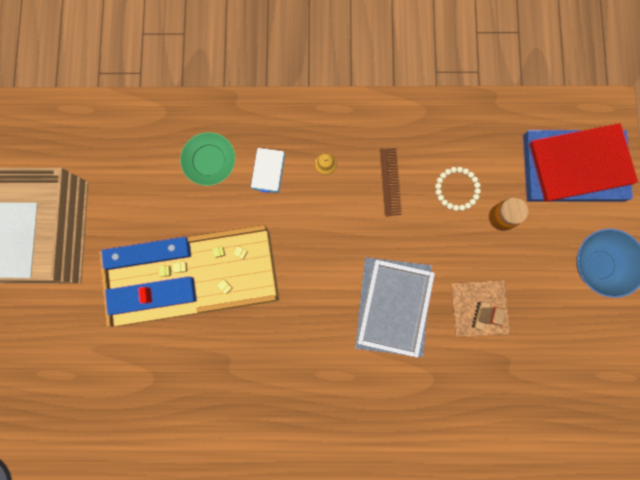

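View pics/side0.png

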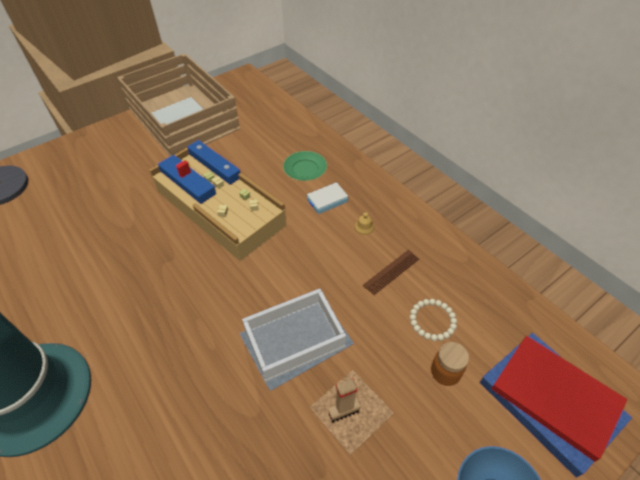

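The top view shows the tray on its felt pad near (395,308), the brush on its mat at (488,315), and the board at (190,276). Its open end is at (272,265). There are 2 offcuts between the jaws and 3 in the lane. I'm moving in for a closer look at the tray.

Call:
apply_moves:
  steps:
    - [0,0,-0.5,0,0,0.65,1]
    - [0,0,-0.5,0,0,0.65,1]
    - [0.65,-0.88,-0.2,0,0,0,1]
    - [0.65,-0.88,-0.2,0,0,0,1]
    - [0.65,-0.88,-0.2,0,0,0,1]
    - [0.65,-0.88,-0.2,0,0,0,1]
    - [0.65,-0.88,-0.2,0,0,0,1]
    - [0.65,-0.88,-0.2,0,0,0,1]
    - [0.65,-0.88,-0.2,0,0,0,1]
    - [0.65,-0.88,-0.2,0,0,0,1]
    - [0.65,-0.88,-0.2,0,0,0,1]
    - [0.65,-0.88,-0.2,0,0,0,1]
    - [0.65,-0.88,-0.2,0,0,0,1]
    - [0.65,-0.88,-0.2,0,0,0,1]
    - [0.65,-0.88,-0.2,0,0,0,1]
    - [0.65,-0.88,-0.2,0,0,0,1]
    - [0.65,-0.88,-0.2,0,0,0,1]
    - [0.65,-0.88,-0.2,0,0,0,1]
    - [0,0,0,0,0,0,1]

```text
time: 4.03
tcp_pos: [0.4597, -0.2087, 0.307]
eef_rot: [-180.0, -0.1, 0.3]
ft_force: [-1.2, -0.3, 0.8]
width: 0.999
grip_force: 0.0
```

```bash
python3 - <<'E'
from h import *
c=cap('wrist','w1.png')
print('cam',w(c,[0,0,0]),c['vfov'],telemetry.get_obs()['tcp_pos'])
for q in('tray','pad','brush','mat'):print(q,mk(c,'wrist',q))
for cam in('wrist','top'):
    if cam=='top': c=cap('top')
    for q,z in(('tray',.05),('pad',0.003),('board',.06)):
        r=regions_of(cam,q)
        if not r: continue
        m=r[0]['mask'].astype(np.uint8); k=max(cv2.findContours(m,0,1)[0],key=cv2.contourArea)
        P=np.array([ray(c,*p[0],z)[:2] for p in k])
        b=cv2.minAreaRect(P.astype(np.float32)); print(cam,q,r[0]['p'],b)
E
```

```text
cam [ 0.54204958 -0.2072099   0.51046242] 65.14807511009623 [ 0.45854253 -0.21041627  0.3065436 ]
tray [(0.62, [0.4581, -0.2052, 0.0049])]
pad []
brush [(0.62, [0.4416, -0.3852, 0.0026])]
mat [(0.8, [0.4624, -0.3827, 0.0003])]
wrist tray 0.64 ((0.4595205783843994, -0.20579145848751068), (0.1213950514793396, 0.1720825731754303), 77.37328338623047)
wrist pad 0.72 ((0.4980006515979767, -0.2104848325252533), (0.13939543068408966, 0.11907078325748444), 83.24151611328125)
wrist board 0.87 ((0.5402647852897644, 0.10156949609518051), (0.1579371988773346, 0.17742064595222473), 8.60743522644043)
top tray 0.6 ((0.4171302616596222, -0.19741052389144897), (0.12382584065198898, 0.08330404758453369), 77.79834747314453)
top pad 0.74 ((0.49164652824401855, -0.14535564184188843), (0.020535454154014587, 0.14967839419841766), 77.1897964477539)
top board 0.66 ((0.5229410529136658, 0.2049175649881363), (0.15676215291023254, 0.3435460925102234), 9.217968940734863)
```

View pics/w1.png

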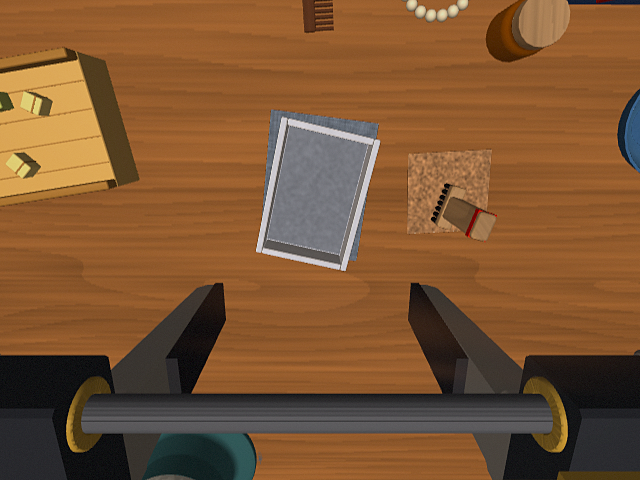

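```bash
python3 - <<'E'
from h import *
c=capture('wrist')
for n,u,v,z in(('padTL',272,109,.003),('padTR',379,122,.003),('padBR',355,260,.003),('edgeT',74,54,.06),('edgeB',112,181,.06),('railT0',0,63,.08),('railT1',70,49,.08),('br1',449,186,.01),('br2',433,221,.01),('matTL',408,153,.003),('matTR',491,150,.003),('matBR',491,233,.003),('matBL',408,235,.003),('teal',200,460,0),('scrapA',36,103,.07),('scrapB',23,166,.07),
 ('tTL',282,118,.053),('tTR',379,141,.053),('tBR',345,270,.053),('tBL',257,252,.053)):
    print(n,ray(c,u,v,z).round(4))
E
```

```text
padTL [ 0.5638 -0.1536  0.003 ]
padTR [ 0.5481 -0.2906  0.003 ]
padBR [ 0.36   -0.2653  0.003 ]
edgeT [0.6176 0.0531 0.06  ]
edgeB [0.4803 0.0336 0.06  ]
railT0 [0.6057 0.1202 0.08  ]
railT1 [0.6189 0.0446 0.08  ]
br1 [ 0.4668 -0.3865  0.01  ]
br2 [ 0.419  -0.3695  0.01  ]
matTL [ 0.5092 -0.3306  0.003 ]
matTR [ 0.513  -0.4392  0.003 ]
matBR [ 0.4    -0.4544  0.003 ]
matBL [ 0.3971 -0.3385  0.003 ]
teal [-0.0061 -0.0096  0.    ]
scrapA [0.5671 0.0982 0.07  ]
scrapB [0.4989 0.128  0.07  ]
tTL [ 0.5518 -0.1704  0.053 ]
tTR [ 0.5261 -0.2837  0.053 ]
tBR [ 0.3641 -0.2472  0.053 ]
tBL [ 0.3887 -0.134   0.053 ]
```

Call:
apply_moves:
  steps:
    - [-0.2,0.88,0,0,0,0,0.5]
    - [-0.2,0.88,0,0,0,0,0.5]
    - [0,0,0.9,0,0,0.65,0.5]
    - [0,0,0.9,0,0,0.65,0.5]
    - [0,0,1,0,0,0,0.5]
    - [0,0,1,0,0,0,0.5]
    - [0,0,1,0,0,0,0.5]
    - [0,0,1,0,0,0,0.5]
    - [0,0,1,0,0,0,0.5]
    - [0,0,1,0,0,0,0.5]
    - [0,0,1,0,0,0,0.5]
    - [0,0,0.8,0,0,0,0.5]
    - [0,0,0,0,0,0,0.5]
    - [0,0,0,0,0,0,0]
    - [0,0,0,0,0,0,0]
    - [0,0,0,0,0,0,0]
    - [0,0,0,0,0,0,0]
    - [0,0,0,0,0,0,0]
  force: 40

```text
time: 6.92
tcp_pos: [0.447, -0.2631, 0.0194]
eef_rot: [-180.0, -0.1, -13.0]
ft_force: [-1.6, 3.8, 8.7]
width: 0.008
grip_force: 4.1
```

```bash
python3 - <<'E'
from h import *
o=telemetry.get_obs();print(o['width'],o['grip_force'],o['ft_force'])
c=cap('wrist','w2.png');print(mk(c,'wrist','tray'))
c=cap('top');print(mk(c,'top','tray'))
E
```

```text
0.008284121785687259 4.128115837083897 [-1.62786209  3.83601168  8.7263881 ]
[(0.67, [0.4597, -0.2061, 0.0083])]
[(0.89, [0.46, -0.2126, 0.0094])]
```

View pics/w2.png

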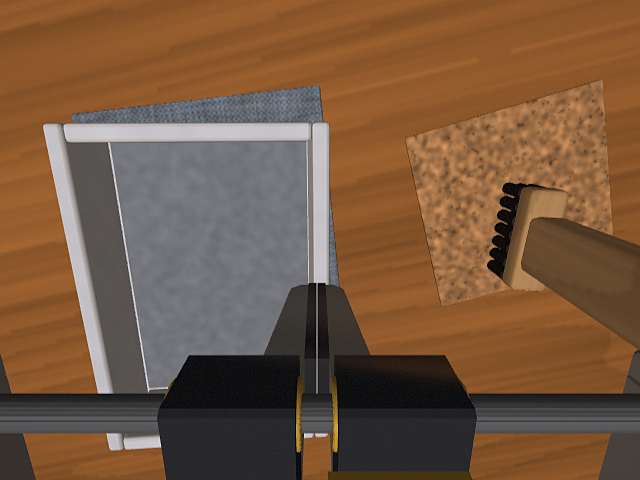

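```bash
python3 - <<'E'
from h import *
c=capture('wrist');o=telemetry.get_obs();p=np.array(o['tcp_pos']);print('cam',w(c,[0,0,0]))
print('tcp',pix(c,p),'rim above',pix(c,p+[0,0,.034]),'grasp',pix(c,p+[0,0,.019]))
for u,v in((320,124),(320,284),(64,124),(118,440),(47,124)): print(u,v,ray(c,u,v,.053).round(4))
E
```

```text
cam [ 0.52730217 -0.28050097  0.22284215]
tcp [318.27001937 275.98444267] rim above [318.5467205  301.79779447] grasp [318.41356616 289.37587267]
320 124 [ 0.5288 -0.2823  0.053 ]
320 284 [ 0.456  -0.2658  0.053 ]
64 124 [ 0.5535 -0.1747  0.053 ]
118 440 [ 0.389  -0.1341  0.053 ]
47 124 [ 0.5552 -0.1675  0.053 ]
```

Call:
apply_moves:
  steps:
    - [0,0,-0.5,0,0,0,0]
    - [0,0,0,0,0,0,0]

```text
time: 7.42
tcp_pos: [0.4471, -0.2647, 0.0348]
eef_rot: [179.9, -0.2, -13.0]
ft_force: [0.5, -0.3, -0.0]
width: 0.005
grip_force: 0.0
```

```bash
python3 - <<'E'
from h import *
o=telemetry.get_obs();print(o['tcp_pos'],o['width'],o['grip_force'],o['ft_force'],o['ft_torque'])
c=cap('wrist');print(mk(c,'wrist','tray'))
d=cap('side');print(mk(d,'side','tray'))
a=d['frame'];u,v=pix(d,o['tcp_pos']).astype(int);a=a[max(v-130,0):v+130,max(u-160,0):u+160]
cv2.imwrite('pics/m3.png',np.hstack([cv2.resize(c['frame'],(400,300)),cv2.resize(a,(400,300))]))
E
```

```text
[ 0.44711011 -0.26465675  0.03475962] 0.0051016591264472135 0.0 [ 0.45410553 -0.26540392 -0.00130546] [0.06622806 0.00976421 0.0352986 ]
[(0.65, [0.459, -0.2073, 0.0039])]
[(0.69, [0.4599, -0.2075, 0.0036])]
```

View pics/m3.png

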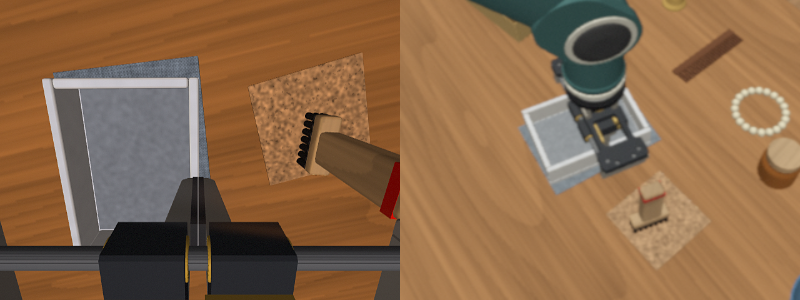

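```bash
python3 - <<'E'
from h import *
c=capture('wrist');o=telemetry.get_obs();p=np.array(o['tcp_pos']);a=np.radians(-13);tx=np.array([np.cos(a),np.sin(a),0])
R=np.array(c['R']);t=np.array(c['t']);print(R.round(3))
for dz in(0,.01,.019,.03,.034):
  for dx in(-.01,0,.01):
    X=p+[0,0,dz]+dx*tx; X=X if np.ndim(X)==1 else X
    print(dz,dx,pix(c,X).round(0),'depth',(R@X+t)[2].round(4))
E
```

```text
[[-0.225 -0.974  0.   ]
 [-0.932  0.215  0.291]
 [-0.284  0.065 -0.957]]
0 -0.01 [318. 292.] depth 0.2216
0 0 [318. 276.] depth 0.2187
0 0.01 [318. 260.] depth 0.2157
0.01 -0.01 [318. 299.] depth 0.212
0.01 0 [318. 283.] depth 0.2091
0.01 0.01 [318. 266.] depth 0.2062
0.019 -0.01 [318. 306.] depth 0.2034
0.019 0 [318. 289.] depth 0.2005
0.019 0.01 [318. 272.] depth 0.1976
0.03 -0.01 [318. 316.] depth 0.1929
0.03 0 [318. 298.] depth 0.19
0.03 0.01 [319. 280.] depth 0.187
0.034 -0.01 [318. 320.] depth 0.189
0.034 0 [319. 302.] depth 0.1861
0.034 0.01 [319. 283.] depth 0.1832
```

Call:
apply_moves:
  steps:
    - [0,0,-1,0,0,0,0.5]
    - [0,0,-1,0,0,0,0.5]
    - [0,0,0,0,0,0,0.5]
    - [0,0,0,0,0,0,0.5]

```text
time: 8.18
tcp_pos: [0.4455, -0.2636, 0.0925]
eef_rot: [-180.0, 0.1, -13.0]
ft_force: [0.2, -0.1, -0.1]
width: 0.417
grip_force: 0.0
```

```bash
python3 - <<'E'
from h import *
o=telemetry.get_obs();print(o['tcp_pos'],o['width'])
c=cap('wrist','w4.png')
E
```

```text
[ 0.44550196 -0.26359888  0.0925342 ] 0.4167536959539492
```

View pics/w4.png

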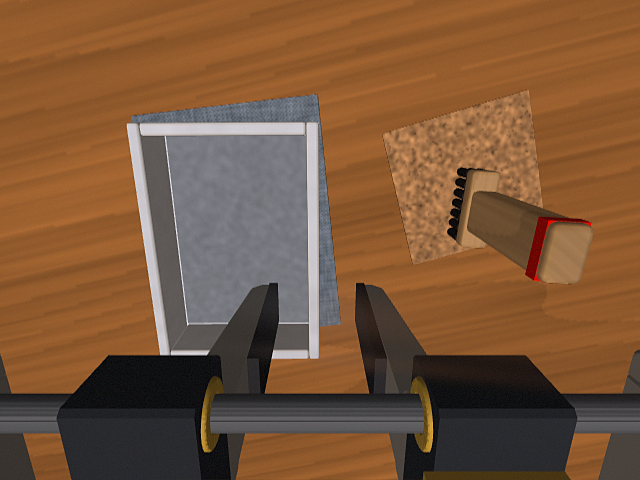

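The camera geometry and the contact with the tray rim agree: the real fingertips sit about 34 mm above the reported TCP, so my grasp closed on top of the rim. I'm allowing for that offset and going lower.

Call:
apply_moves:
  steps:
    - [0,0,0.9,0,0,0,0.5]
    - [0,0,0.9,0,0,0,0.5]
    - [0,0,0.9,0,0,0,0.5]
    - [0,0,0.9,0,0,0,0.5]
    - [0,0,0,0,0,0,0.5]
    - [0,0,0,0,0,0,0]
    - [0,0,0,0,0,0,0]
    - [0,0,0,0,0,0,0]
    - [0,0,0,0,0,0,0]
    - [0,0,0,0,0,0,0]
  force: 40

```text
time: 9.48
tcp_pos: [0.4466, -0.2636, -0.0141]
eef_rot: [180.0, -0.0, -13.0]
ft_force: [-1.5, 2.5, 5.7]
width: 0.089
grip_force: 40.0
```

Call:
apply_moves:
  steps:
    - [0,0,-0.5,0,0,0,0]
    - [0,0,-0.5,0,0,0,0]
    - [0,0,0,0,0,-0.7,0]
    - [0,0,0,0,0,-0.7,0]
    - [0,0,0,0,0,-0.77,0]
    - [0.6,-0.6,0,0,0,0,0]
    - [0.6,-0.6,0,0,0,0,0]
    - [0.6,-0.6,0,0,0,0,0]
    - [0.6,-0.6,0,0,0,0,0]
    - [0.6,-0.6,0,0,0,0,0]
    - [0.6,-0.6,0,0,0,0,0]
    - [0.6,-0.6,0,0,0,0,0]
    - [0.6,-0.6,0,0,0,0,0]
    - [0,0,0,0,0,0,0]
    - [0,0,0,0,0,0,0]

```text
time: 11.35
tcp_pos: [0.5661, -0.1009, 0.0156]
eef_rot: [179.9, 0.0, 8.6]
ft_force: [-0.2, -0.3, -2.6]
width: 0.087
grip_force: 40.0
```

```bash
python3 - <<'E'
from h import *
o=telemetry.get_obs();print(o['tcp_pos'],o['eef_rot'],o['width'],o['grip_force'],o['ft_force'])
c=cap('wrist','w5.png')
for q in('tray','board_edge','lane','board'):print(q,mk(c,'wrist',q))
c=cap('top')
for q in('tray','board_edge','board'):print(q,mk(c,'top',q))
E
```

```text
[ 0.56610069 -0.10090476  0.01564435] [1.79947867e+02 4.35010616e-02 8.64790575e+00] 0.08670434875465624 39.99891400337219 [-0.15617265 -0.27216412 -2.55600732]
tray [(0.71, [0.5568, -0.045, 0.032]), (0.66, [0.5507, 0.0434, 0.0617])]
board_edge [(0.9, [0.5458, 0.0405, 0.0599])]
lane []
board []
tray [(0.9, [0.5582, -0.0497, 0.034]), (0.68, [0.5352, 0.1179, 0.0562])]
board_edge [(0.73, [0.5461, 0.0394, 0.0626])]
board [(0.57, [0.524, 0.1977, -0.0012])]
```

View pics/w5.png

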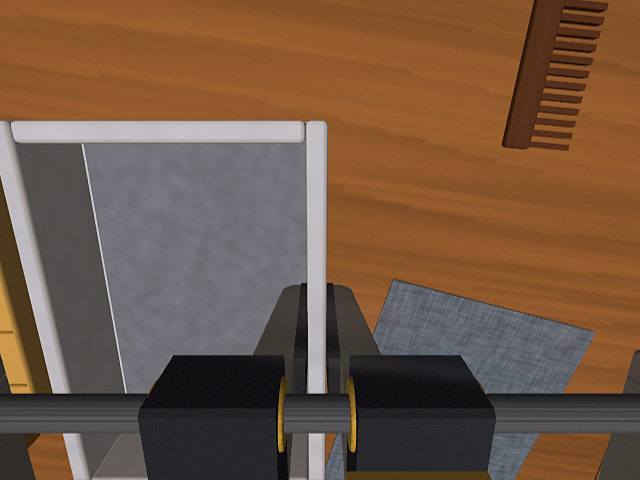

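Call:
apply_moves:
  steps:
    - [0.05,-0.36,0,0,0,0,0]
    - [0,-0.36,0,0,0,0,0]
    - [0,0,0.5,0,0,0,0]
    - [0,0,0.5,0,0,0,0]
    - [0,0,0.15,0,0,0,0]
    - [0,0,0,0,0,0,0]
    - [0,0,0,0,0,0,0.35]
    - [0,0,0,0,0,0,0.35]
    - [0,0,0,0,0,0,0.35]
    - [0,0,-0.8,0,0,0,0.35]
    - [0,0,-1,0,0,0,0.35]
    - [0,0,-1,0,0,0,0.35]
    - [0,0,-1,0,0,0,0.35]
    - [0,0,-1,0,0,0,0.5]
    - [0,0,-1,0,0,0,0.5]
    - [0,0,0,0,0,0,0.5]

```text
time: 13.8
tcp_pos: [0.5667, -0.0784, 0.1568]
eef_rot: [179.9, -0.2, 8.7]
ft_force: [-0.4, -0.1, -0.4]
width: 0.501
grip_force: 0.0
```

```bash
python3 - <<'E'
from h import *
o=telemetry.get_obs();print(o['tcp_pos'],o['eef_rot'],o['width'],o['ft_force'])
c=cap('wrist','w6.png')
for q in('tray','board_edge','scrap4'):print(q,mk(c,'wrist',q,n=5))
E
```

```text
[ 0.56665069 -0.07835762  0.15678222] [179.92104293  -0.24020623   8.67399933] 0.5007358583470246 [-0.40187899 -0.11478556 -0.39396117]
tray [(0.91, [0.5569, -0.0232, -0.0004])]
board_edge [(0.6, [0.5482, 0.0433, 0.0603])]
scrap4 [(0.81, [0.5019, 0.1342, 0.0688]), (0.76, [0.5711, 0.1482, 0.0668]), (0.66, [0.5708, 0.1065, 0.0664]), (0.57, [0.5373, 0.1178, 0.0537])]
```

View pics/w6.png

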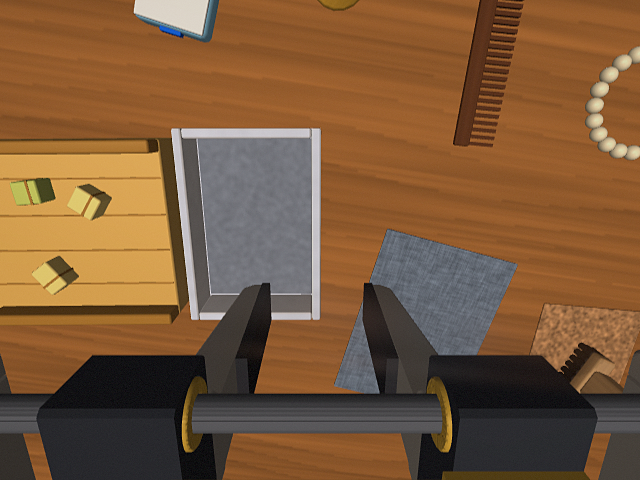

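Call:
apply_moves:
  steps:
    - [-0.07,-0.92,0,0,0,0,0.5]
    - [-0.07,-0.92,0,0,0,0,0.5]
    - [-0.07,-0.92,0,0,0,0,0.5]
    - [-0.07,-0.92,0,0,0,0,0.5]
    - [-0.07,-0.92,0,0,0,0,0.5]
    - [-0.07,-0.92,0,0,0,0,0.5]
    - [-0.07,-0.92,0,0,0,0,0.5]
    - [-0.07,-0.92,0,0,0,0,0.5]
    - [-0.07,-0.92,0,0,0,0,0.5]
    - [-0.07,-0.92,0,0,0,0,0.5]
    - [-0.07,-0.92,0,0,0,0,0.5]
    - [-0.07,-0.92,0,0,0,0,0.5]
    - [-0.07,-0.92,0,0,0,0,0.5]
    - [0,0,0,0,0,0,0.5]
    - [0,0,0,0,0,0,0.5]

```text
time: 15.88
tcp_pos: [0.4837, 0.2712, 0.1539]
eef_rot: [179.9, 0.1, 8.7]
ft_force: [1.0, -0.6, 0.4]
width: 0.497
grip_force: 0.0
```

```bash
python3 - <<'E'
from h import *
o=telemetry.get_obs();print(o['tcp_pos'],o['eef_rot'],o['width'],o['ft_force'])
c=cap('wrist')
for q in('jaw_fin','vise_bed','scrap4'):print(q,mk(c,'wrist',q,n=5))
E
```

```text
[0.48368246 0.27115745 0.15391326] [1.79932563e+02 9.05280687e-02 8.65500121e+00] 0.497034501943908 [ 0.95234047 -0.55803713  0.37956058]
jaw_fin [(0.89, [0.4854, 0.2784, 0.1231])]
vise_bed [(0.94, [0.5136, 0.281, 0.0613]), (0.16, [0.4824, 0.2803, 0.1197])]
scrap4 [(0.96, [0.573, 0.1469, 0.0649]), (0.95, [0.5315, 0.2496, 0.0711]), (0.94, [0.5419, 0.2187, 0.0681]), (0.8, [0.4975, 0.1362, 0.0687]), (0.6, [0.571, 0.1041, 0.0721])]
```

Call:
apply_moves:
  steps:
    - [0,-0.15,0.6,0,0,0,0.5]
    - [0,0,0.8,0,0,0,0.5]
    - [0,0,0.8,0,0,0,0.5]
    - [0,0,0.75,0,0,0,0.5]
    - [0,0,0,0,0,0,0]
    - [0,0,0,0,0,0,0]
    - [0,0,0,0,0,0,0]
    - [0,0,0,0,0,0,0]
    - [0,0,0,0,0,0,0]
    - [-0.3,0,0,0,0,0,0]
    - [-0.3,0,0,0,0,0,0]
    - [-0.3,0,0,0,0,0,0]
    - [-0.2,0,0,0,0,0,0]
    - [0,0,0,0,0,0,0]
    - [0,0,0,0,0,0,0]
  force: 20

```text
time: 17.95
tcp_pos: [0.4521, 0.2687, 0.0671]
eef_rot: [179.8, -0.1, 8.6]
ft_force: [3.1, -6.3, 1.7]
width: 0.151
grip_force: 20.0
```

Call:
apply_moves:
  steps:
    - [-0.1,0,0,0,0,0,0]
    - [-0.07,0,0,0,0,0,0]
    - [0,0,0,0,0,0,0]
    - [0,0,0,0,0,0,0]

```text
time: 18.45
tcp_pos: [0.4522, 0.2689, 0.0672]
eef_rot: [179.9, -0.6, 8.5]
ft_force: [14.8, -4.7, -9.6]
width: 0.148
grip_force: 20.0
```

Call:
apply_moves:
  steps:
    - [0.15,0,0,0,0,0,0]
    - [0,0,0,0,0,0,0.5]
    - [0,0,0,0,0,0,0.5]
    - [0,0,-0.9,0,0,0,0.5]
    - [0,0,-0.9,0,0,0,0.5]
    - [0,0,-0.9,0,0,0,0.5]
    - [0,0,-0.9,0,0,0.86,0.5]
    - [0,0.95,0,0,0,0,0.5]
    - [0,0.95,0,0,0,0,0.5]
    - [0,0.95,0,0,0,0,0.5]
    - [0,0.95,0,0,0,0,0.5]
    - [0,0.95,0,0,0,0,0.5]
    - [0,0.95,0,0,0,0,0.5]
    - [0,0.95,0,0,0,0,0.5]
    - [0,0.95,0,0,0,0,0.5]
    - [0,0.95,0,0,0,0,0.5]
    - [0,0.95,0,0,0,0,0.5]
    - [0,0.95,0,0,0,0,0.5]
    - [0,0.95,0,0,0,0,0.5]

```text
time: 20.82
tcp_pos: [0.4505, -0.0705, 0.1747]
eef_rot: [-180.0, -0.1, 0.2]
ft_force: [-0.3, 0.1, 0.2]
width: 0.502
grip_force: 0.0
```

Call:
apply_moves:
  steps:
    - [0,0.95,0,0,0,0,0.55]
    - [0,0.95,0,0,0,0,0.55]
    - [0,0.95,0,0,0,0,0.55]
    - [0,0.95,0,0,0,0,0.55]
    - [0,0.95,0,0,0,0,0.55]
    - [0,0.95,0,0,0,0,0.55]
    - [0,0.95,0,0,0,0,0.55]
    - [0,0.5,0,0,0,0.7,0.55]
    - [0,0,0,0,0,0.7,0.55]
    - [0,0,0,0,0,0.56,0.55]
    - [0,0,0,0,0,0,0.55]

```text
time: 22.2
tcp_pos: [0.4511, -0.2841, 0.1745]
eef_rot: [-180.0, -0.0, -19.4]
ft_force: [0.9, 0.8, 0.2]
width: 0.552
grip_force: 0.0
```

```bash
python3 - <<'E'
from h import *
o=telemetry.get_obs();print(o['tcp_pos'],o['eef_rot'],o['width'],o['ft_force'])
c=cap('wrist','w7.png')
for q in('brush','mat'):print(q,mk(c,'wrist',q,n=5))
c=cap('top')
for q in('brush','jaw_fin','tray'):print(q,mk(c,'top',q,n=1))
E
```

```text
[ 0.45112687 -0.2840973   0.17453113] [-1.79990846e+02 -2.47167558e-02 -1.93885819e+01] 0.5523959060945449 [0.86081171 0.83838503 0.22165012]
brush [(0.93, [0.4416, -0.3858, -0.0002])]
mat [(0.92, [0.4622, -0.3826, 0.0006])]
brush [(0.43, [0.5657, 0.0996, 0.0717])]
jaw_fin [(0.88, [0.4551, 0.2678, 0.1233])]
tray [(0.73, [0.5563, -0.0279, 0.0041])]
```

View pics/w7.png

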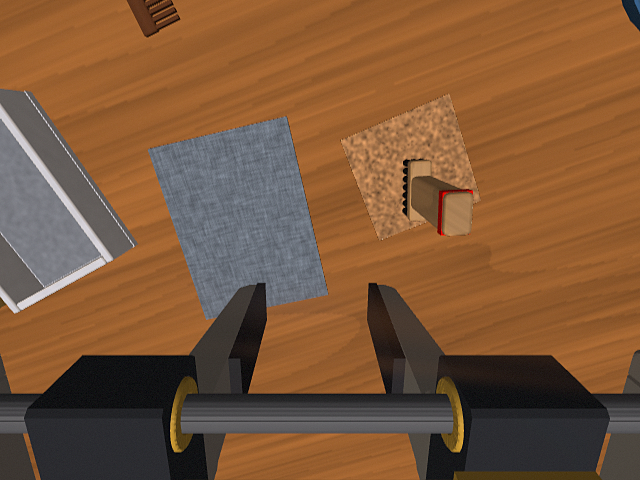

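Call:
apply_moves:
  steps:
    - [0.21,0.82,0,0,0,0,0.6]
    - [0.21,0.82,0,0,0,0,0.6]
    - [0.21,0.82,0,0,0,0,0.6]
    - [0.21,0.82,0,0,0,0,0.6]
    - [0,0,0,0,0,0,0.6]
    - [0,0,0.89,0,0,0,0.6]
    - [0,0,0.89,0,0,0,0.6]
    - [0,0,0.89,0,0,0,0.6]
    - [0,0,0.89,0,0,0,0.6]
    - [0,0,0.89,0,0,0,0.6]
    - [0,0,0,0,0,0,0.6]
    - [0,0,0,0,0,0,0]
    - [0,0,0,0,0,0,0]
    - [0,0,0,0,0,0,0]
    - [0,0,0,0,0,0,0]
    - [0,0,0,0,0,0,0]
  force: 40

```text
time: 24.55
tcp_pos: [0.442, -0.3861, 0.0415]
eef_rot: [180.0, -0.0, -19.5]
ft_force: [-1.3, 0.7, 3.8]
width: 0.214
grip_force: 40.0
```

Call:
apply_moves:
  steps:
    - [0,0,-0.8,0,0,0,0]
    - [0,0,-0.9,0,0,0,0]
    - [0,0,-0.9,0,0,-0.7,0]
    - [0,0,-0.9,0,0,-0.7,0]
    - [0,0,-0.9,0,0,-0.7,0]
    - [0,0,-0.9,0,0,-0.72,0]
    - [0.234,-0.98,0,0,0,0,0]
    - [0.234,-0.98,0,0,0,0,0]
    - [0.234,-0.98,0,0,0,0,0]
    - [0.234,-0.98,0,0,0,0,0]
    - [0.234,-0.98,0,0,0,0,0]
    - [0.234,-0.98,0,0,0,0,0]
    - [0.234,-0.98,0,0,0,0,0]
    - [0.234,-0.98,0,0,0,0,0]
    - [0.234,-0.98,0,0,0,0,0]
    - [0.234,-0.98,0,0,0,0,0]
    - [0.234,-0.98,0,0,0,0,0]
    - [0.234,-0.98,0,0,0,0,0]

```text
time: 26.8
tcp_pos: [0.4712, -0.0236, 0.1996]
eef_rot: [180.0, 0.0, 8.7]
ft_force: [0.4, -0.5, 0.0]
width: 0.217
grip_force: 40.0
```

```bash
python3 - <<'E'
from h import *
o=telemetry.get_obs();print(o['tcp_pos'],o['eef_rot'],o['width'],o['joints'])
c=cap('top','t8.png')
B=np.array([.5221,.2036]);X=np.array([.151,-.9885]);Y=np.array([.9885,.151])
for p,l in mk(c,'top','scrap1',n=8):
    d=np.array(l[:2])-B; print(p,l,'board',(d@X).round(4),(d@Y).round(4))
for cx,cy in((-.158,.036),(.010,.036),(-.158,-.036),(.010,-.036)):
    q=B+cx*X+cy*Y; print(cx,cy,pix(c,[*q,.09]))
a=c['frame'][200:350,80:300]; cv2.imwrite('pics/t8.png',cv2.resize(a,None,fx=3.6,fy=3.6,interpolation=cv2.INTER_CUBIC))
E
```

```text
[ 0.47124702 -0.02357429  0.19958511] [1.79994550e+02 3.62314804e-02 8.67821165e+00] 0.2172155934205917 [ 18.04172439   9.78555886 -21.23738152 113.61784722   4.2037156
  57.35527465 -86.50813772]
0.69 [0.5655, 0.1419, 0.072] board 0.0675 0.0336
0.63 [0.5303, 0.2581, 0.0695] board -0.0526 0.0163
0.52 [0.5439, 0.2308, 0.065] board -0.0236 0.0257
0.52 [0.5638, 0.1034, 0.0715] board 0.1053 0.0261
0.5 [0.4994, 0.134, 0.0687] board 0.0654 -0.0329
0.46 [0.533, 0.1184, 0.0573] board 0.0859 -0.0021
-0.158 0.036 [101.42291182 267.88444082]
0.01 0.036 [187.39809348 254.99899244]
-0.158 -0.036 [104.68178837 304.91289757]
0.01 -0.036 [191.54792758 291.81206521]
```

View pics/t8.png

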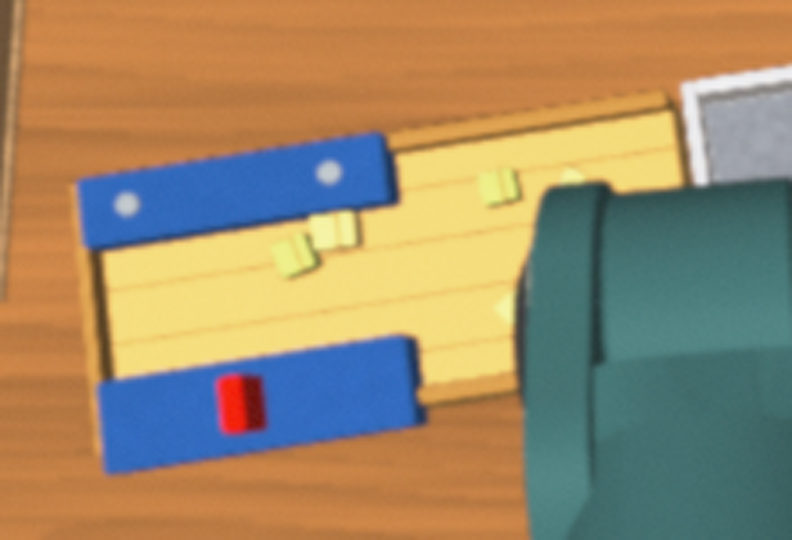

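Call:
apply_moves:
  steps:
    - [0.23,-0.957,0,0,0,0,0]
    - [0.23,-0.957,0,0,0,0,0]
    - [0.23,-0.957,0,0,0,0,0]
    - [0.23,-0.957,0,0,0,0,0]
    - [0.23,-0.957,0,0,0,0,0]
    - [0.23,-0.957,0,0,0,0,0]
    - [0.23,-0.957,0,0,0,0,0]
    - [0.23,-0.957,0,0,0,0,0]
    - [0.23,-0.957,0,0,0,0,0]
    - [0.23,-0.957,0,0,0,0,0]
    - [0.23,-0.957,0,0,0,0,0]
    - [0.23,-0.957,0,0,0,0,0]
    - [0,0,0,0,0,0,0]
    - [0,0,0.9,0,0,0,0]
    - [0,0,0.9,0,0,0,0]
    - [0,0,0,0,0,0,0]

```text
time: 28.9
tcp_pos: [0.5006, 0.3256, 0.1436]
eef_rot: [179.8, 0.3, 8.6]
ft_force: [-0.9, -0.0, -1.0]
width: 0.22
grip_force: 40.0
```

```bash
python3 - <<'E'
from h import *
o=telemetry.get_obs();print(o['tcp_pos'],o['eef_rot'],o['width'],o['ft_force'],o['joints'])
c=cap('wrist','w9.png');print(mk(c,'wrist','brush'),mk(c,'wrist','vise_bed'),mk(c,'wrist','scrap1',n=6))
E
```

```text
[0.50061866 0.32561165 0.14361585] [179.81672693   0.25823386   8.58898008] 0.21993183304716293 [-0.85890231 -0.03203271 -0.96681443] [ -14.77291516   27.42221279  -28.33984217   99.71002624   15.13383743
   56.99994063 -130.21610196]
[(0.76, [0.4995, 0.3238, 0.1])] [(0.94, [0.5119, 0.2775, 0.0614])] [(0.92, [0.5334, 0.2581, 0.0693]), (0.9, [0.5451, 0.2335, 0.0706]), (0.83, [0.5034, 0.1376, 0.068]), (0.64, [0.5705, 0.1465, 0.0658])]
```

View pics/w9.png

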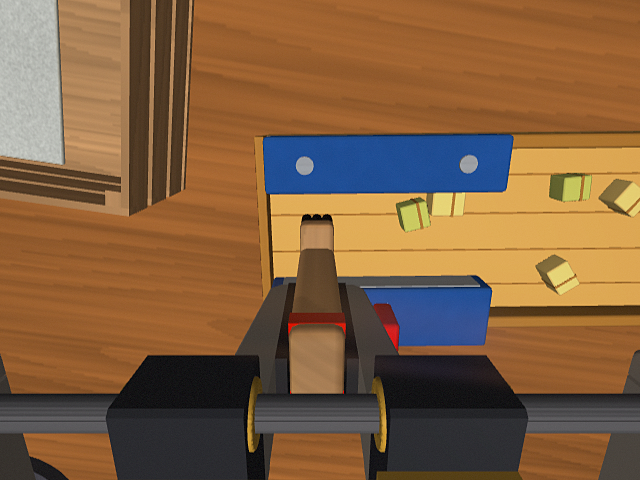

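```bash
python3 - <<'E'
from h import *
o=telemetry.get_obs();p=np.array(o['tcp_pos']);a=np.radians(8.6);tx=np.array([np.cos(a),np.sin(a)]);ty=np.array([np.sin(a),-np.cos(a)])
c=capture('wrist')
for n,u,v,z in(('fix L',270,193,.09),('fix R',505,191,.09),('slide',420,277,.09),('slideR',480,277,.09),('slide287',420,287,.09),('fixend',513,191,.09),('wall in',268,205,.08),('wallin2',271,255,.06),('brush tip',302,216,.105),('brush tipR',332,216,.105)):
    d=ray(c,u,v,z)[:2]-p[:2]; print(n,'tx',(d@tx).round(4),'ty',(d@ty).round(4))
E
```

```text
fix L tx 0.0395 ty -0.0335
fix R tx 0.0411 ty 0.1302
slide tx -0.0233 ty 0.0762
slideR tx -0.0233 ty 0.1209
slide287 tx -0.0314 ty 0.0769
fixend tx 0.0411 ty 0.1358
wall in tx 0.029 ty -0.0365
wallin2 tx -0.0163 ty -0.0382
brush tip tx 0.0265 ty -0.0107
brush tipR tx 0.0265 ty 0.0093
```

Call:
apply_moves:
  steps:
    - [0.14,0,0,0,0,0,0]
    - [0,0,0.7,0,0,0,0]
    - [0,0,0.72,0,0,0,0]
    - [0,0,0,0,0,0,0]

```text
time: 29.65
tcp_pos: [0.5049, 0.3286, 0.1021]
eef_rot: [179.9, 0.1, 8.7]
ft_force: [-0.6, 0.0, -1.0]
width: 0.212
grip_force: 40.0
```

Call:
apply_moves:
  steps:
    - [0,0.4,0.02,0,0,0,0]
    - [0,0.4,0,0,0,0,0]
    - [0,0.4,0,0,0,0,0]
    - [0,0.4,0,0,0,0,0]
    - [0,0.4,0,0,0,0,0]
    - [0,0.4,0,0,0,0,0]
    - [0,0.4,0,0,0,0,0]
    - [0,0.4,0,0,0,0,0]
    - [0,0.4,0,0,0,0,0]
    - [0,0.4,0,0,0,0,0]
    - [0,0.4,0,0,0,0,0]
    - [0,0.4,0,0,0,0,0]
    - [0,0.4,0,0,0,0,0]
    - [0,0,0,0,0,0,0]

```text
time: 31.4
tcp_pos: [0.5295, 0.1737, 0.1026]
eef_rot: [180.0, 0.0, 8.6]
ft_force: [0.2, 0.1, -1.0]
width: 0.22
grip_force: 40.0
```

```bash
python3 - <<'E'
from h import *
o=telemetry.get_obs();p=np.array(o['tcp_pos']);print(p,o['eef_rot'],o['width'],o['ft_force'])
c=cap('wrist','w10.png');a=np.radians(8.7);tx=np.array([np.cos(a),np.sin(a)]);ty=np.array([np.sin(a),-np.cos(a)])
for q in('brush','scrap1','board_edge'):
  for s,l in mk(c,'wrist',q,n=6):
    d=np.array(l[:2])-p[:2];print(q,s,l,'tx',(d@tx).round(4),'ty',(d@ty).round(4))
E
```

```text
[0.5294651  0.17366357 0.10259249] [1.79964902e+02 7.39018374e-03 8.57662242e+00] 0.21990653168151972 [ 0.16302583  0.11121572 -0.9796262 ]
brush 0.67 [0.5265, 0.1704, 0.0618] tx -0.0034 ty 0.0028
scrap1 0.93 [0.5856, 0.1324, 0.0682] tx 0.0492 ty 0.0493
scrap1 0.92 [0.5664, 0.138, 0.0674] tx 0.0311 ty 0.0408
scrap1 0.87 [0.5015, 0.1376, 0.0691] tx -0.0331 ty 0.0314
scrap1 0.81 [0.5703, 0.1024, 0.0687] tx 0.0296 ty 0.0766
scrap1 0.6 [0.5439, 0.1522, 0.0705] tx 0.011 ty 0.0234
```

View pics/w10.png

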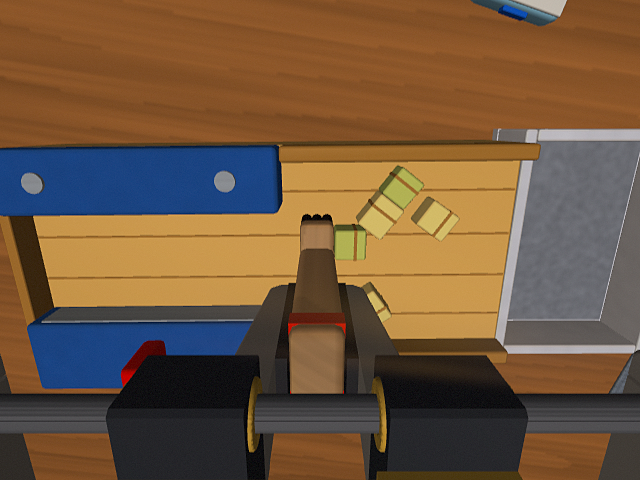

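Call:
apply_moves:
  steps:
    - [0,-0.25,0,0,0,0,0]
    - [0.5,0,0,0,0,0,0]
    - [0.45,0,0,0,0,0,0]
    - [0,0.4,0,0,0,0,0]
    - [0,0.4,0,0,0,0,0]
    - [0,0.4,0,0,0,0,0]
    - [0,0.4,0,0,0,0,0]
    - [0,0.4,0,0,0,0,0]
    - [0,0.4,0,0,0,0,0]
    - [0,0.4,0,0,0,0,0]
    - [0,0.4,0,0,0,0,0]
    - [0,0,0,0,0,0,0]

```text
time: 33.1
tcp_pos: [0.5709, 0.0903, 0.1026]
eef_rot: [180.0, 0.0, 8.6]
ft_force: [0.2, 0.6, -1.3]
width: 0.214
grip_force: 40.0
```

```bash
cat > s.py <<'E'
from h import *
import sys
o=telemetry.get_obs();p=np.array(o['tcp_pos']);print(p,o['eef_rot'],o['width'],o['ft_force'])
c=cap('wrist',sys.argv[1]);a=np.radians(o['eef_rot'][2]);tx=np.array([np.cos(a),np.sin(a)]);ty=np.array([np.sin(a),-np.cos(a)])
for q in('brush','tray','scrap1','board_edge'):
  for s,l in mk(c,'wrist',q,n=7):
    d=np.array(l[:2])-p[:2];print(q,s,l,'tx',(d@tx).round(4),'ty',(d@ty).round(4))
E
python3 s.py w11.png
```

```text
[0.57093971 0.09033823 0.10255957] [1.79961875e+02 1.11788537e-02 8.57403091e+00] 0.21441037650892378 [ 0.18537805  0.56455042 -1.33621132]
brush 0.66 [0.569, 0.0892, 0.0624] tx -0.0021 ty 0.0008
brush 0.37 [0.4641, -0.205, -0.0038] tx -0.1497 ty 0.2761
tray 0.71 [0.5567, -0.0224, -0.0004] tx -0.0309 ty 0.1094
scrap1 0.83 [0.6008, 0.0784, 0.0654] tx 0.0277 ty 0.0163
scrap1 0.79 [0.4973, 0.1372, 0.0661] tx -0.0658 ty -0.0573
scrap1 0.74 [0.5874, 0.0498, 0.0712] tx 0.0102 ty 0.0425
scrap1 0.7 [0.5809, 0.0678, 0.0696] tx 0.0065 ty 0.0238
scrap1 0.55 [0.5544, 0.0645, 0.0665] tx -0.0202 ty 0.0231
board_edge 0.72 [0.5461, 0.045, 0.0604] tx -0.0313 ty 0.0411
board_edge 0.23 [0.5576, -0.0237, 0.0001] tx -0.0302 ty 0.1108
```

View pics/w11.png

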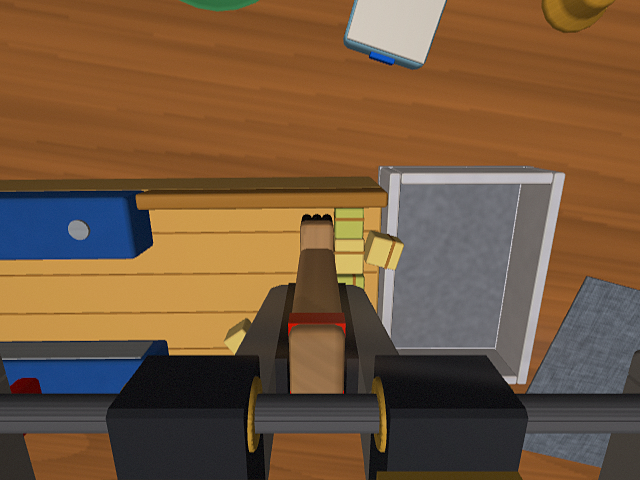

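Call:
apply_moves:
  steps:
    - [0,0.42,0,0,0,0,0]
    - [0,0.42,0,0,0,0,0]
    - [0,0.42,0,0,0,0,0]
    - [0,0.42,0,0,0,0,0]
    - [0,0.42,0,0,0,0,0]
    - [0,0.42,0,0,0,0,0]
    - [0,0,0,0,0,0,0]
    - [0,0,0,0,0,0,0]

```text
time: 34.35
tcp_pos: [0.582, 0.0177, 0.1027]
eef_rot: [-180.0, 0.0, 8.7]
ft_force: [0.0, 0.1, -0.9]
width: 0.219
grip_force: 40.0
```

```bash
python3 s.py w12.png
```

```text
[0.58202014 0.01770131 0.1026748 ] [-1.79975840e+02  1.49350653e-03  8.71775654e+00] 0.21869460911492894 [ 0.04663121  0.09852516 -0.89643463]
brush 0.85 [0.5765, 0.019, 0.0621] tx -0.0053 ty -0.0021
tray 0.74 [0.5563, -0.0218, -0.0018] tx -0.0314 ty 0.0351
scrap1 0.7 [0.6192, 0.0201, 0.0348] tx 0.0371 ty 0.0033
scrap1 0.63 [0.5001, 0.1351, 0.0685] tx -0.0632 ty -0.1285
scrap1 0.6 [0.5552, 0.004, 0.0196] tx -0.0286 ty 0.0095
scrap1 0.48 [0.5463, 0.0429, 0.0604] tx -0.0315 ty -0.0303
scrap1 0.46 [0.5762, 0.0042, 0.0196] tx -0.0078 ty 0.0125
scrap1 0.45 [0.6066, 0.0156, 0.0226] tx 0.024 ty 0.0058
board_edge 0.66 [0.5571, 0.0027, 0.0165] tx -0.0269 ty 0.0111
board_edge 0.63 [0.5472, 0.0438, 0.0596] tx -0.0305 ty -0.0311
```

View pics/w12.png

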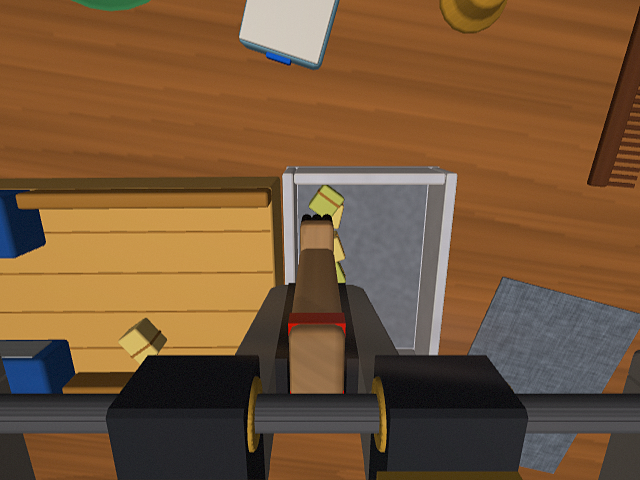

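Call:
apply_moves:
  steps:
    - [0,0,-0.7,0,0,0,0]
    - [0,0,-0.7,0,0,0,0]
    - [-0.305,-0.755,0,0,0,0,0]
    - [-0.305,-0.755,0,0,0,0,0]
    - [-0.305,-0.755,0,0,0,0,0]
    - [-0.305,-0.755,0,0,0,0,0]
    - [-0.305,-0.755,0,0,0,0,0]
    - [-0.305,-0.755,0,0,0,0,0]
    - [-0.305,-0.755,0,0,0,0,0]
    - [0,0,0,0,0,0,0]

```text
time: 35.85
tcp_pos: [0.4939, 0.1662, 0.1449]
eef_rot: [-180.0, -0.0, 8.9]
ft_force: [1.1, 0.0, -1.2]
width: 0.215
grip_force: 40.0
```

```bash
python3 s.py w13.png; python3 - <<'E'
from h import *
c=cap('side');B=np.array([.5213,.2010]);X=np.array([.151,-.9885]);Y=np.array([.9885,.151])
for s,l in mk(c,'side','scrap1',n=7):
    d=np.array(l[:2])-B;print(s,l,(d@X).round(3),(d@Y).round(3))
E
```

```text
[0.4939376  0.1661811  0.14491101] [-1.79972592e+02 -1.19578549e-02  8.92798250e+00] 0.21474841591400393 [ 1.10681328  0.00712083 -1.23069306]
brush 0.79 [0.4911, 0.1632, 0.1029] tx -0.0033 ty 0.0025
tray 0.75 [0.5591, -0.0207, 0.0006] tx 0.0354 ty 0.1947
scrap1 0.91 [0.5743, 0.0041, 0.0193] tx 0.0542 ty 0.1726
scrap1 0.91 [0.5005, 0.1358, 0.0676] tx 0.0018 ty 0.031
scrap1 0.9 [0.6156, 0.0201, 0.0329] tx 0.0975 ty 0.1632
scrap1 0.65 [0.5519, 0.0, 0.0187] tx 0.0315 ty 0.1732
scrap1 0.62 [0.6074, 0.0143, 0.0206] tx 0.0885 ty 0.1676
board_edge 0.85 [0.5453, 0.0437, 0.0597] tx 0.0317 ty 0.129
0.64 [0.4971, 0.1317, 0.0702] 0.065 -0.034
0.61 [0.5754, 0.0046, 0.0209] 0.202 0.024
0.56 [0.5535, -0.0053, 0.0165] 0.209 0.001
0.47 [0.6006, 0.0084, 0.0219] 0.202 0.049
0.46 [0.6133, 0.015, 0.0417] 0.198 0.063
```

Call:
apply_moves:
  steps:
    - [0,0,0.7,0,0,0,0]
    - [0,0,0.7,0,0,0,0]
    - [0,0.4,0,0,0,0,0]
    - [0,0.4,0,0,0,0,0]
    - [0,0.4,0,0,0,0,0]
    - [0,0.4,0,0,0,0,0]
    - [0,0.4,0,0,0,0,0]
    - [0,0.4,0,0,0,0,0]
    - [0,0.4,0,0,0,0,0]
    - [0,0.4,0,0,0,0,0]
    - [0,0.4,0,0,0,0,0]
    - [0,0.4,0,0,0,0,0]
    - [0,0.4,0,0,0,0,0]
    - [0,0.4,0,0,0,0,0]
    - [0,0.4,0,0,0,0,0]
    - [0,0.4,0,0,0,0,0]
    - [0,0,0,0,0,0,0]
    - [0,0,-0.8,0,0,0,0]
    - [0,0,-0.8,0,0,0,0]

```text
time: 38.58
tcp_pos: [0.5199, -0.0011, 0.151]
eef_rot: [-180.0, 0.0, 8.7]
ft_force: [0.2, -0.6, -1.3]
width: 0.215
grip_force: 40.0
```

```bash
python3 s.py w14.png; python3 - <<'E'
from h import *
B=np.array([.5213,.2010]);X=np.array([.151,-.9885]);Y=np.array([.9885,.151])
for cam in('side','top'):
  c=cap(cam)
  for s,l in mk(c,cam,'scrap1',n=7):
    d=np.array(l[:2])-B;print(cam,s,l,(d@X).round(3),(d@Y).round(3))
E
```

```text
[ 0.51987818 -0.00112309  0.15101006] [-1.79960601e+02  4.62103949e-02  8.74645471e+00] 0.215270219782578 [ 0.22932118 -0.56447224 -1.27439987]
brush 0.81 [0.5186, -0.0052, 0.1116] tx -0.0019 ty 0.0038
tray 0.81 [0.5548, -0.0254, -0.0009] tx 0.0308 ty 0.0293
scrap1 0.83 [0.6056, 0.0098, 0.0199] tx 0.0864 ty 0.0022
scrap1 0.79 [0.557, 0.0039, 0.0205] tx 0.0375 ty 0.0007
scrap1 0.63 [0.5149, 0.0134, 0.0163] tx -0.0027 ty -0.0151
scrap1 0.63 [0.6164, 0.0213, 0.0355] tx 0.0988 ty -0.0075
scrap1 0.61 [0.5758, 0.0053, 0.0217] tx 0.0562 ty 0.0022
board_edge 0.69 [0.5437, 0.0456, 0.059] tx 0.0306 ty -0.0426
side 0.65 [0.5762, 0.0024, 0.0174] 0.205 0.024
side 0.51 [0.5547, -0.0006, 0.0184] 0.204 0.003
side 0.48 [0.5108, 0.0091, 0.0177] 0.188 -0.039
side 0.43 [0.6148, 0.0153, 0.0408] 0.198 0.064
side 0.27 [0.7519, 0.0569, -0.0042] 0.177 0.206
top 0.16 [0.7538, 0.0583, -0.0047] 0.176 0.208
```

Call:
apply_moves:
  steps:
    - [-0.303,0.955,0,0,0,0,0]
    - [-0.303,0.955,0,0,0,0,0]
    - [-0.303,0.955,0,0,0,0,0]
    - [-0.303,0.955,0,0,0,0,0]
    - [-0.303,0.955,0,0,0,0,0]
    - [-0.303,0.955,0,0,0,0,0]
    - [-0.303,0.955,0,0,0,0,0]
    - [-0.303,0.955,0,0,0,0,0]
    - [-0.303,0.955,0,0,0,0,0]
    - [-0.303,0.955,0,0,0,0,0]
    - [-0.303,0.955,0,0,0,0,0]
    - [-0.303,0.955,0,0,0,0,0]
    - [-0.303,0.955,0,0,0,0,0]
    - [0,0,0.8,0,0,0,0]
    - [0,0,0.8,0,0,0,0]
    - [0,0,0.8,0,0,0,0]
    - [0,0,0.8,0,0,0,0]
    - [0,0,0.2,0,0,0,0]
    - [0,0,0,0,0,0,0]

```text
time: 41.4
tcp_pos: [0.4596, -0.3877, 0.0484]
eef_rot: [-180.0, 0.0, 8.7]
ft_force: [-0.5, 0.2, -0.9]
width: 0.217
grip_force: 40.0
```

```bash
python3 - <<'E'
from h import *
o=telemetry.get_obs();print(o['tcp_pos'],o['eef_rot'],o['width'],o['ft_force'])
c=cap('wrist')
for q in('brush','mat'):print(q,mk(c,'wrist',q,n=2))
c=cap('side')
for q in('brush','mat'):print(q,mk(c,'side',q,n=2))
E
```

```text
[ 0.45962236 -0.38768823  0.04839897] [-1.79962918e+02  2.63304273e-02  8.69463272e+00] 0.21718146141189895 [-0.48306039  0.21455121 -0.90605576]
brush [(0.81, [0.4555, -0.3886, 0.006])]
mat []
brush [(0.58, [0.4589, -0.3867, 0.0148])]
mat [(0.85, [0.4585, -0.3879, 0.0025])]
```

Position over the mat is good. Lowering to contact, then releasing.

Call:
apply_moves:
  steps:
    - [0,0,0.1,0,0,0,0]
    - [0,0,0.1,0,0,0,0]
    - [0,0,0.03,0,0,0,0]
    - [0,0,0,0,0,0,0]

```text
time: 42.2
tcp_pos: [0.4597, -0.3878, 0.0417]
eef_rot: [-180.0, 0.0, 8.7]
ft_force: [0.2, 0.2, -0.8]
width: 0.214
grip_force: 40.0
```

Call:
apply_moves:
  steps:
    - [0,0,0.04,0,0,0,0]
    - [0,0,0,0,0,0,0]
    - [0,0,0,0,0,0,0.2]

```text
time: 42.58
tcp_pos: [0.4598, -0.388, 0.0415]
eef_rot: [180.0, -0.0, 8.7]
ft_force: [-2.0, 1.6, 5.6]
width: 0.214
grip_force: 40.0
```

Call:
apply_moves:
  steps:
    - [0,0,0,0,0,0,0.6]
    - [0,0,0,0,0,0,0.6]
    - [0,0,0,0,0,0,0.6]
    - [0,0,-0.5,0,0,0,0.6]
    - [0,0,-0.9,0,0,0,0.6]
    - [0,0,-0.9,0,0,0,0.6]
    - [0,0,-0.9,0,0,0,0.6]
    - [0,0,-0.8,0,0,0,0.6]
    - [0.504,-0.965,0,0,0,0,0.6]
    - [0.504,-0.965,0,0,0,0,0.6]
    - [0.504,-0.965,0,0,0,0,0.6]
    - [0.504,-0.965,0,0,0,0,0.6]
    - [0.504,-0.965,0,0,0,0,0.6]
    - [0.504,-0.965,0,0,0,0,0.6]
    - [0.504,-0.965,0,0,0,0,0.6]
    - [0.504,-0.965,0,0,0,0,0.6]
    - [0.504,-0.965,0,0,0,0,0.6]
    - [0.504,-0.965,0,0,0,0,0.5]
    - [0,0,0,0,0,0,0.5]

```text
time: 44.95
tcp_pos: [0.5663, -0.0755, 0.1617]
eef_rot: [-180.0, -0.1, 9.0]
ft_force: [0.3, -0.3, 0.5]
width: 0.498
grip_force: 0.0
```

```bash
python3 s.py w15.png; python3 - <<'E'
from h import *
from h import *
c=cap('side');print(mk(c,'side','brush'),mk(c,'side','mat'))
c=cap('wrist');r=regions_of('wrist','tray')
m=r[0]['mask'].astype(np.uint8); k=max(cv2.findContours(m,0,1)[0],key=cv2.contourArea)
print(r[0]['p'],cv2.minAreaRect(np.array([ray(c,*p[0],.05)[:2] for p in k]).astype(np.float32)))
E
```

```text
[ 0.56634776 -0.07551529  0.16172239] [-1.79956873e+02 -1.03682719e-01  8.98608189e+00] 0.4980462945401275 [ 0.27121505 -0.31658652  0.48601031]
brush 0.56 [0.4606, -0.3899, 0.0016] tx -0.1536 ty 0.294
tray 0.6 [0.5548, -0.0233, 0.001] tx -0.0033 ty -0.0534
scrap1 0.88 [0.5174, 0.0099, 0.0174] tx -0.035 ty -0.092
scrap1 0.84 [0.5784, 0.0042, 0.0172] tx 0.0244 ty -0.0769
scrap1 0.76 [0.6155, 0.0175, 0.0349] tx 0.0631 ty -0.0842
scrap1 0.59 [0.5529, 0.0037, 0.0191] tx -0.0009 ty -0.0803
scrap1 0.56 [0.6049, 0.0152, 0.0189] tx 0.0522 ty -0.0836
board_edge 0.92 [0.5461, 0.047, 0.0618] tx -0.0009 ty -0.1242
[(0.65, [0.4585, -0.3881, 0.0038])] [(0.79, [0.4637, -0.3881, 0.0013]), (0.41, [0.5573, -0.0234, -0.0004])]
0.72 ((0.556941568851471, -0.021920107305049896), (0.1676306128501892, 0.11952183395624161), 8.605867385864258)
```

Call:
apply_moves:
  steps:
    - [0,0.08,0.98,0,0,0,0.5]
    - [0,0,0.98,0,0,0,0.5]
    - [0,0,0.98,0,0,0,0.5]
    - [0,0,0.98,0,0,0,0.5]
    - [0,0,0.98,0,0,0,0.5]
    - [0,0,0.9,0,0,0,0.5]
    - [0,0,0.1,0,0,0,0.5]
    - [0,0,0,0,0,0,0]
    - [0,0,0,0,0,0,0]
    - [0,0,0,0,0,0,0]
    - [0,0,0,0,0,0,0]
    - [0,0,0,0,0,0,0]
  force: 50

```text
time: 46.95
tcp_pos: [0.5663, -0.0805, -0.0157]
eef_rot: [-180.0, -0.1, 8.7]
ft_force: [-2.2, 2.0, 6.0]
width: 0.081
grip_force: 50.0
```

Call:
apply_moves:
  steps:
    - [0,0,-0.4,0,0,0,0]
    - [0,0,-0.6,0,0,0,0]
    - [-0.3,0.6,0,0,0,0,0]
    - [-0.6,0.658,0,0,0,0,0]
    - [-0.6,0.658,0,0,0,0,0]
    - [-0.6,0.658,0,0,0,0,0]
    - [-0.6,0.658,0,0,0,0,0]
    - [-0.6,0.658,0,0,0,0,0]
    - [-0.6,0.658,0,0,0,0,0]
    - [-0.6,0.658,0,0,0,0,0]
    - [-0.15,0.058,0,0,0,0,0]
    - [0,0,0,0,0,0.6,0]
    - [0,0,0,0,0,0.6,0]
    - [0,0,0,0,0,0.57,0]
    - [0,0,0,0,0,0,0]

```text
time: 48.82
tcp_pos: [0.4516, -0.2582, 0.0136]
eef_rot: [180.0, 0.0, -8.9]
ft_force: [0.2, 0.1, -2.0]
width: 0.084
grip_force: 50.0
```

```bash
python3 s.py w16.png; python3 - <<'E'
from h import *
c=cap('wrist');print(mk(c,'wrist','pad'),mk(c,'wrist','mat'))
c=cap('side');print(mk(c,'side','tray'),mk(c,'side','pad'),mk(c,'side','brush'))
c=cap('top');print(mk(c,'top','tray'),mk(c,'top','pad'))
E
```

```text
[ 0.45165    -0.25816011  0.01358325] [ 1.79989022e+02  8.64535264e-03 -8.91700894e+00] 0.08390225937441267 [ 0.20019349  0.09094172 -1.96871609]
brush 0.77 [0.4544, -0.3891, -0.0007] tx 0.023 ty 0.1289
tray 0.69 [0.4572, -0.2022, 0.0307] tx -0.0032 ty -0.0561
scrap1 0.91 [0.4665, -0.1768, 0.0474] tx 0.0021 ty -0.0827
scrap1 0.86 [0.4302, -0.16, 0.0425] tx -0.0364 ty -0.0936
scrap1 0.83 [0.5182, -0.1825, 0.0484] tx 0.054 ty -0.0851
scrap1 0.78 [0.49, -0.1825, 0.0512] tx 0.0262 ty -0.0807
scrap1 0.6 [0.5255, -0.1824, 0.0641] tx 0.0612 ty -0.0863
[(0.27, [0.4875, -0.1811, 0.0517])] [(0.8, [0.4626, -0.3812, -0.0021])]
[(0.83, [0.4599, -0.2022, 0.0298]), (0.5, [0.6532, -0.4469, 0.0009])] [] [(0.81, [0.4573, -0.3888, 0.0053])]
[(0.87, [0.4615, -0.2086, 0.032]), (0.27, [0.5112, 0.2745, 0.06])] []
```

Call:
apply_moves:
  steps:
    - [0,0,0.4,0,0,0,0]
    - [0,0,0.3,0,0,0,0]
    - [0,0,0.15,0,0,0,0]
    - [0,0,0.04,0,0,0,0]
    - [0,0,0,0,0,0,0]

```text
time: 50.2
tcp_pos: [0.4511, -0.2582, -0.0127]
eef_rot: [180.0, 0.1, -9.0]
ft_force: [-4.9, 1.8, 6.3]
width: 0.087
grip_force: 50.0
```

Call:
apply_moves:
  steps:
    - [0,0,0,0,0,0,0.35]
    - [0,0,0,0,0,0,0.35]
    - [0,0,0,0,0,0,0.35]
    - [0,0,-0.7,0,0,0,0.35]
    - [0,0,-1,0,0,0,0.35]
    - [0,0,-1,0,0,0,0.35]
    - [0,0,-1,0,0,0,0.5]
    - [0,0,-1,0,0,0,0.5]
    - [0,0,-1,0,0,-0.89,0.5]
    - [0,0,0,0,0,0,0.5]

```text
time: 51.45
tcp_pos: [0.4533, -0.2591, 0.16]
eef_rot: [179.9, -0.2, -0.1]
ft_force: [0.7, 0.7, 0.2]
width: 0.498
grip_force: 0.0
```

Call:
apply_moves:
  steps:
    - [0,-0.97,0,0,0,0,0.5]
    - [0,-0.97,0,0,0,0,0.5]
    - [0,-0.97,0,0,0,0,0.5]
    - [0,-0.97,0,0,0,0,0.5]
    - [0,-0.97,0,0,0,0,0.5]
    - [0,-0.97,0,0,0,0,0.5]
    - [0,-0.97,0,0,0,0,0.5]
    - [0,-0.97,0,0,0,0,0.5]
    - [0,-0.97,0,0,0,0,0.5]
    - [0,-0.97,0,0,0,0,0.5]
    - [0,-0.97,0,0,0,0,0.5]
    - [0,-0.97,0,0,0,0,0.5]
    - [0,-0.97,0,0,0,0,0.5]
    - [0,-0.97,0,0,0,0,0.5]
    - [0,-0.97,0,0,0,0,0.5]
    - [0,-0.97,0,0,0,0,0.5]
    - [0,-0.97,0,0,0,0,0.5]
    - [0,-0.97,0,0,0,0,0.5]
    - [0,0,0,0,0,-0.87,0.5]
    - [0,0,0,0,0,0,0.5]

```text
time: 53.95
tcp_pos: [0.4519, 0.2652, 0.1565]
eef_rot: [180.0, 0.1, 8.5]
ft_force: [-0.5, -0.5, -0.7]
width: 0.498
grip_force: 0.0
```

```bash
python3 - <<'E'
from h import *
o=telemetry.get_obs();print(o['tcp_pos'],o['eef_rot'],o['width'],o['ft_force'])
c=cap('wrist');print(mk(c,'wrist','jaw_fin'))
for cam in('side','top'):
  c=cap(cam)
  for q in('jaw_fin','tray','brush','mat','scrap1'):print(cam,q,mk(c,cam,q,n=6 if q=='scrap1' else 1))
E
```

```text
[0.45191749 0.26524887 0.1564767 ] [1.79989824e+02 1.38069323e-01 8.45281057e+00] 0.49809375528057787 [-0.49344835 -0.45679218 -0.6560096 ]
[]
side jaw_fin [(0.98, [0.4548, 0.2709, 0.1251])]
side tray [(0.58, [0.4607, -0.2009, -0.0004])]
side brush [(0.6, [0.4602, -0.39, 0.0056])]
side mat [(0.77, [0.46, -0.3891, -0.0014])]
side scrap1 [(0.71, [0.4268, -0.1579, 0.018]), (0.66, [0.4624, -0.1803, 0.02]), (0.65, [0.4847, -0.1801, 0.0213]), (0.6, [0.5117, -0.186, 0.0219]), (0.46, [0.5258, -0.1855, 0.0455])]
top jaw_fin []
top tray [(0.69, [0.4584, -0.2097, 0.0041])]
top brush [(0.64, [0.4606, -0.392, 0.0046])]
top mat [(0.59, [0.4585, -0.3918, -0.0011])]
top scrap1 [(0.58, [0.5246, -0.1853, 0.0433]), (0.55, [0.4679, -0.1809, 0.0228]), (0.51, [0.487, -0.1851, 0.0234]), (0.47, [0.4312, -0.1601, 0.0189]), (0.4, [0.5107, -0.1863, 0.0272])]
```

Call:
apply_moves:
  steps:
    - [0.05,-0.1,0.7,0,0,0,0.5]
    - [0,0,0.8,0,0,0,0.5]
    - [0,0,0.8,0,0,0,0.5]
    - [0,0,0.7,0,0,0,0.5]
    - [0,0,0,0,0,0,0]
    - [0,0,0,0,0,0,0]
    - [0,0,0,0,0,0,0]
    - [0,0,0,0,0,0,0]
    - [0,0,0,0,0,0,0]
    - [0.35,0,0,0,0,0,0]
    - [0.35,0,0,0,0,0,0]
    - [0.35,0,0,0,0,0,0]
    - [0.35,0,0,0,0,0,0]
    - [0.35,0,0,0,0,0,0]
    - [0.15,0,0,0,0,0,0]
    - [0,0,0,0,0,0,0]
    - [0,0,0,0,0,0,0]
  force: 20

```text
time: 56.78
tcp_pos: [0.511, 0.2783, 0.0688]
eef_rot: [-179.9, -0.1, 8.6]
ft_force: [0.3, 1.7, 4.9]
width: 0.156
grip_force: 20.0
```

Call:
apply_moves:
  steps:
    - [0.1,0,0,0,0,0,0]
    - [0.1,0,0,0,0,0,0]
    - [0,0,0,0,0,0,0]
    - [0,0,0,0,0,0,0]

```text
time: 57.28
tcp_pos: [0.5133, 0.2786, 0.0687]
eef_rot: [180.0, 0.2, 8.7]
ft_force: [-8.4, -0.8, 13.5]
width: 0.151
grip_force: 20.0
```

Call:
apply_moves:
  steps:
    - [-0.1,0,0,0,0,0,0]
    - [0,0,0,0,0,0,0.5]
    - [0,0,0,0,0,0,0.5]
    - [0,0,0,0,0,0,0.5]
    - [0,0,-0.8,0,0,0,0.5]
    - [0,0,-1,0,0,0,0.5]
    - [0,0,-1,0,0,0,0.5]
    - [0,0,-1,0,0,0,0.5]
    - [-1,0,0,0,0,0,0.5]
    - [-1,0,0,0,0,0,0.5]
    - [-0.5,0,0,0,0,0,0.5]
    - [0,0,0,0,0,0,0.5]

```text
time: 58.78
tcp_pos: [0.4388, 0.2662, 0.182]
eef_rot: [180.0, -0.0, 8.6]
ft_force: [0.6, -0.0, 1.0]
width: 0.497
grip_force: 0.0
```

```bash
python3 - <<'E'
from h import *
o=telemetry.get_obs();print(o['tcp_pos'],o['width'],o['ft_force'],o['time'])
for cam in('wrist','side','top'):
  c=cap(cam);print(cam,'fin',mk(c,cam,'jaw_fin',n=1))
  if cam=='wrist': continue
  for q in('tray','brush','mat','scrap1','pill_case','bell','saucer','comb','jar','bead_loop'):print(cam,q,mk(c,cam,q,n=6 if q=='scrap1' else 1))
E
```

```text
[0.43880146 0.26620168 0.18203171] 0.4965915406215333 [ 0.64100181 -0.01397322  0.96703155] 58.775
wrist fin [(0.63, [0.5114, 0.2825, 0.123])]
side fin [(0.89, [0.5117, 0.2803, 0.1307])]
side tray [(0.63, [0.4613, -0.2016, 0.0009])]
side brush [(0.9, [0.4557, -0.389, 0.0088])]
side mat [(0.88, [0.4599, -0.3865, 0.0028])]
side scrap1 [(0.68, [0.5276, -0.1871, 0.0467]), (0.59, [0.5096, -0.1859, 0.0191]), (0.55, [0.551, 0.0378, 0.0583]), (0.52, [0.4829, -0.1789, 0.0222]), (0.51, [0.4614, -0.1785, 0.0206]), (0.43, [0.4275, -0.1577, 0.0205])]
side pill_case [(0.58, [0.7529, 0.0572, -0.0023])]
side bell [(0.79, [0.7698, -0.0685, 0.0014])]
side saucer [(0.86, [0.7792, 0.1844, -0.0019])]
side comb [(0.96, [0.7268, -0.2028, -0.001])]
side jar [(0.63, [0.6534, -0.4456, 0.0008])]
side bead_loop []
top fin []
top tray [(0.46, [0.7116, -0.3505, -0.0006])]
top brush [(0.69, [0.4608, -0.3937, 0.0021])]
top mat [(0.97, [0.4613, -0.3904, 0.0017])]
top scrap1 [(0.73, [0.4605, -0.2098, 0.0037]), (0.66, [0.5256, -0.1883, 0.04]), (0.44, [0.4677, -0.1784, 0.0203]), (0.4, [0.5116, -0.1826, 0.0277])]
top pill_case [(0.59, [0.7537, 0.0584, -0.0005])]
top bell [(0.8, [0.7713, -0.0715, 0.0002])]
top saucer [(0.67, [0.7721, 0.1838, -0.0016])]
top comb [(0.74, [0.7322, -0.2063, -0.0002])]
top jar [(0.85, [0.6548, -0.4441, -0.0022])]
top bead_loop [(0.72, [0.7142, -0.354, -0.0025])]
```

```bash
python3 -c "
from station import close_job; print(close_job())"
```

```text
the job is handed in; nothing more can be done
None
```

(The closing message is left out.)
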